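# Lay up the dental set-up tray

## Robot

A 6-joint arm with a two-finger parallel gripper is mounted at the origin on the work surface. World frame = base frame: x ahead of the robot, y to its left, z up, the work surface at z = 0. Lengths are in m, angles in rad, forces in N, time in s.
With the tool pointing down it reaches from about 0.325 to 0.85 m from the base axis. Payload 15.5 kg.
Tool frame: the origin (TCP) lies at the very end of the fingers, on their centre line; the grasp point (between the pads) lies ctrl.hold_point_z behind it (ctrl.hold_point_z is the distance from the TCP to the grasp point, in m); z points along the fingers, y is the line along which they close (so a half turn about z gives the same grasp; the last joint's range is limited). The gripper opens to 91 mm and grips with 3 to 60 N. Pads are 32 mm wide; open, the fingers measure 118 mm over their backs; the gripper's body (76 mm by 178 mm) begins 60 mm behind the grasp point.
Start: joints at [-1.317, 0.494, 1.345, -0, 1.302, -0.096], TCP at [0.214, -0.587, 0.214] pointing down, gripper open.
Joint ranges: [-2.91, 2.91], [-0.82, 2.16], [0.22, 2.67], [-1.22, 4.37], [0.12, 2.79], [-3.08, 3.08]. Speed limits (rad/s): [1.89, 1.89, 2.57, 3.01, 3.01, 3.01].

## Interface

Orientations are given as a unit quaternion [x, y, z, w].
In Python, from station import ctrl, eyes, finish_job gives the robot as it stands.
- The arm moves only by the shell command python3 -m jog 'ROWS' [FORCE]. ROWS is text: rows parted by semicolons, each of 5 numbers parted by spaces: the shift along the tool's x, y, z scaled (see below), then the turn about the tool's z scaled (see below), then the opening, from 0 (shut) to 1 (fully open). A call has 1 to 12 rows; each row is the pose to reach, as a shift and turn from the pose commanded when the call began, along the tool's axes at that moment; what a row does not reach only later rows make up. The controller multiplies each number of a shift by 0.5 m and each number of a turn by 45 degrees. A row lasts 1/12 s, in which the tool goes at most 41.7 mm and 7.16 degrees, less where a joint would pass 70% of its speed; a pose out of reach is approached as far as the arm can. A call with a number of a shift or a turn outside -1 to 1 is refused whole. A call with a gripper value outside its range is refused whole. The fingers move at their own pace and stop on an object; FORCE is the grip in N (left out, the last holds). Time passes only in rows, so rows that repeat a pose let the fingers close. It gives the time, the measured TCP pose, the force, the opening and the grip force at its end, in the units of the state.
- ctrl.get_state(): the state, without advancing time (a new reading comes with each control period).
- eyes.camera(name): name is "scene" or "side" or "wrist"; returns a dict with "image" (400x640x3 uint8, blue, green, red), "range_z" (400x640 float32, m along the optical axis (not along the pixel's ray), 0 where there is no reading), "camera_matrix" (3x3 intrinsics, pixels), "R" (3x3) and "t" (3): a world point X has camera coordinates R X + t. Camera axes: x right, y down, z forward; pixel columns grow to the right and rows downward; lengths in m; the calibration is good to about 2 mm. A picture is of the moment at which its call begins.
- finish_job(): hands the job in; it is judged then, once.
The state is a dict: "time_s": time; "joints": joint angles; "qd": joint speeds; "effort": joint torques, N m; "ee_pos": TCP position; "orientation": TCP orientation; "wrist_force": force on the tool from outside, world axes, zero at the start; "torque": the same for the moment, N m; "width": finger opening in m; "gripper_force": force on a finger pad.
Only numpy, scipy, OpenCV 4.12 (cv2) and the standard library are available. Lean on these libraries where they do the work, as an engineer would, in place of code of your own. Each camera call takes 0.05 s, during which the arm holds its last target. There are 200 camera calls.

## Task

Lay up the filling tray: put the amber six-sided dish, the aluminium bur block and the D-shaped jaw cast each into the tray insert of its own shape, and drop the loose green capsule into the empty pocket of the capsule insert. All must stand upright and fully home on their pocket floors; leave the capsule that is already in its pocket there, and do not shove or knock over the other things standing on the table.

Things in the scene. Friction and masses are not known exactly. Their poses are not given: they have to be found in the camera images.
- dish: Amber glass dappen dish: a solid hexagonal prism, 36 mm across flats (41.6 mm across corners), 44 mm high, about 0.1 kg, darker disc on top. Origin at the centre of its underside, z up. Its three pairs of flats face along its x axis and at 60 and 120 degrees to it.
- block: Aluminium bur block, 52 mm (x) by 30 mm (y) by 44 mm high, about 0.14 kg, dotted with small dark holes on top. Origin at the centre of its underside, z up.
- cast: Sand-yellow dental study cast: base 40 mm high, white teeth on top to 44 mm, about 0.12 kg. D-shaped base: half disc of radius 25 mm towards +x, and behind it a straight part 25 mm long, 50 mm wide: from x = -25 mm (flat heel) to +25 mm (round front), parallel sides at y = +-25 mm for x -25 to 0. Origin on the underside, on the half disc's axis, z up.
- capsule: Loose green filling capsule with a white cap, an upright cylinder 20 mm across, 44 mm high, about 20 g. Origin at the centre of its underside, z up.
- capsule_home: An identical green capsule that already stands in one pocket of the capsule insert, its top about 51 mm above the table; it must stay there. Origin at the centre of its underside, z up.
- tray: Fixed steel tray, 184 x 184 mm, rim 16 mm high, floor 3 mm thick, holding the four inserts at (+-43, +-43) mm from its centre. Other equipment, not listed, stands only beyond x = 0.77 m and beyond 0.5 m to either side. Origin at the centre of its underside, z up.
- nest_dish: White insert 82 x 82 mm in the tray (fixed, square to it, in any quarter); pocket floor dark, 4 mm above the origin, pocket wall top at 15 mm. Origin under the middle of its base, 3 mm above the table, z up. Pocket: a hexagon 41 mm across flats, centred; flats face along its x and at 60 and 120 degrees to it.
- nest_block: White insert 82 x 82 mm in the tray (fixed, square to it, in any quarter); pocket floor dark, 4 mm above the origin, pocket wall top at 15 mm. Origin under the middle of its base, 3 mm above the table, z up. Pocket: a rectangle 57 mm (x) by 35 mm (y), centred.
- nest_cast: White insert 82 x 82 mm in the tray (fixed, square to it, in any quarter); pocket floor dark, 4 mm above the origin, pocket wall top at 15 mm. Origin under the middle of its base, 3 mm above the table, z up. D-shaped pocket, 2.5 mm larger all round than the cast: half disc of radius 27.5 mm about the origin towards +x, straight back to x = -27.5 mm; the cast's origin and x axis match these.
- nest_capsule: White insert 82 x 82 mm in the tray (fixed, square to it, in any quarter); pocket floor dark, 4 mm above the origin, pocket wall top at 15 mm. Origin under the middle of its base, 3 mm above the table, z up. Two eight-sided pockets, 25 mm across flats, at y = -17 mm (already full) and y = +17 mm (empty) on its y axis.
- pocket_empty (a point): Centre of the floor of the empty capsule pocket; axes as its insert's.
- pocket_full (a point): Centre of the floor of the capsule pocket that is already filled; axes as its insert's.
- saline: Bystander: upright white plastic bottle with a blue cap, 42 mm across, 90 mm high. Origin at the centre of its underside, z up.
- canister: Bystander: round steel canister with lid, 62 mm across, 60 mm high, with a knob to 68 mm. Origin at the centre of its underside, z up.
- med_cup: Bystander: small blue medicine cup, 48 mm across, 38 mm high. Origin at the centre of its underside, z up.
- dropper: Bystander: small white dropper bottle, 28 mm across, 55 mm high. Origin at the centre of its underside, z up.
- tape_roll: Bystander: roll of white paper tape lying flat at the right, 64 mm across, 25 mm high. Origin at the centre of its underside, z up.
Not all that is in view belongs to the job. Leave any yellow look-alike of the nest_capsule alone.

How it is judged:
At the end, for the whole second after the job is handed in: Each part at rest in the insert of its shape (loose capsule: the empty pocket; other capsule still in its own): within 5 mm of centre, underside within 2.5 mm of the pocket floor, upright within 0.08 rad (capsules 0.15); block and cast x axes within 0.2 rad of their inserts' (horizontal distance between dish and nest_dish below 0.005 m and z of dish in the frame of nest_dish below 0.0065 m and angle between each of dish, block, cast's own z axis and vertical below 0.08 rad and linear speed of each of dish, block, cast, capsule, capsule_home below 0.02 m/s and horizontal distance between block and nest_block below 0.005 m and z of block in the frame of nest_block below 0.0065 m and horizontal distance between cast and nest_cast below 0.005 m and z of cast in the frame of nest_cast below 0.0065 m and angle between the x axis of block and the x axis of nest_block, either way round below 0.2 rad and angle between the x axis of cast and the x axis of nest_cast, either way round below 0.2 rad and horizontal distance between capsule and pocket_empty below 0.005 m and z of capsule in the frame of pocket_empty below 0.0025 m and angle between each of capsule, capsule_home's own z axis and vertical below 0.15 rad and horizontal distance between capsule_home and pocket_full below 0.005 m and z of capsule_home in the frame of pocket_full below 0.0025 m); the robot touches nothing.
It fails at once if a bystander is shoved (over 20 mm) or tipped (distance of any of saline, canister, med_cup, dropper, tape_roll from where it was at the start of the episode above 0.02 m or angle between any of saline, canister, med_cup, dropper, tape_roll's own z axis and vertical above 0.5 rad).
It fails at once if the capsule already in its pocket is pulled out (z of capsule_home in the frame of pocket_full above 0.012 m).
It also fails if it takes over 72 s, if anything falls off the work surface, if the arm or the gripper's body presses on something with over 40 N, if the wrist force passes 120 N, or if a joint passes its speed limit or range.

## Working session

There is one attempt and no reset: what is moved stays moved. The work goes in short steps, Python scripts to look and compute and a shell command to move; the robot and the scene stay as the last step left them, time stands still between calls to the robot, and variables do not carry over. Pictures are saved under pics/ and viewed, at most 11 in all, crops included, and the job is handed in when it is done.

```bash
mkdir -p pics; ls
cat > h.py <<'E'
import numpy as np, cv2
from station import ctrl, eyes, finish_job
def cam(n):
    c=eyes.camera(n); return c
def pts(c):
    K,R,t=c["camera_matrix"],c["R"],c["t"]; z=c["range_z"]
    v,u=np.mgrid[:z.shape[0],:z.shape[1]]
    P=np.stack([(u-K[0,2])/K[0,0]*z,(v-K[1,2])/K[1,1]*z,z],-1)
    return (P-t)@R   # R^T (P-t)
def ray(c,u,v,h):
    K,R,t=c["camera_matrix"],c["R"],c["t"]
    d=R.T@np.array([(u-K[0,2])/K[0,0],(v-K[1,2])/K[1,1],1]); o=-R.T@t
    return o+d*(h-o[2])/d[2]
E
python3 - <<'E'
from h import *
import pickle
D={}
for n in("scene","side"):
    c=cam(n);D[n]=c; cv2.imwrite(f"pics/{n}0.png",c["image"])
    print(n,-c["R"].T@c["t"],c["camera_matrix"][0,0])
pickle.dump(D,open("d0.pkl","wb"))
s=ctrl.get_state();print(s,ctrl.hold_point_z)
E
```

```text
pics
scene [0.93062078 0.59334012 0.91960991] 422.60850177832884
side [0.34045777 0.47405045 0.73513648] 409.4372952387466
{'time_s': 0.1, 'joints': array([-1.31648987e+00,  4.94079367e-01,  1.34605525e+00, -1.26750814e-05,
        1.30250863e+00, -9.55084381e-02]), 'qd': array([-2.95379037e-04, -8.39777039e-04, -2.77649011e-03,  6.99198247e-04,
       -3.84381691e-05,  1.03258412e-03]), 'effort': array([ 1.65362682e-03, -8.80239630e+01, -3.82543874e+01,  7.09547172e-02,
        4.82840091e-02, -9.27585688e-07]), 'ee_pos': array([ 0.21411126, -0.58682213,  0.21342853]), 'orientation': array([ 9.84742220e-01,  1.74018634e-01, -4.77549017e-05, -5.23156931e-04]), 'wrist_force': array([ 0.899149  ,  0.65949103, -0.31114309]), 'torque': array([0.00783825, 0.03781049, 0.02799665]), 'gripper_force': 0.0, 'width': 0.09121303684751075} 0.0188
```

View pics/scene0.png

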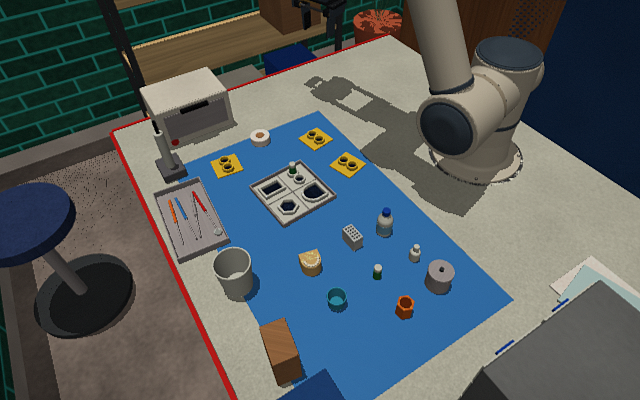

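View pics/side0.png

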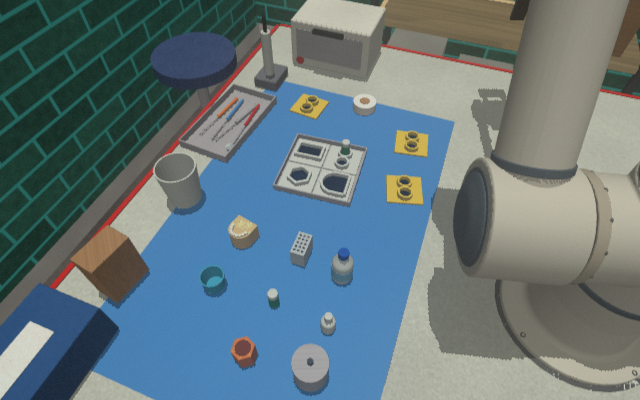

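The scene shows, with look-alikes:
- **Dish:** orange hexagon at scene (404,307). The teal cup at (337,299) is the med_cup.
- **Block:** dotted grey block at (352,237). The canister at (440,276) is round.
- **Cast:** (311,262). The wooden box at (280,350) is not it.
- **Loose capsule:** green with white cap at (377,271). The home capsule is in the tray at (292,168), and the dropper at (415,253) is all white.
- **Tray:** (292,192), with white inserts. The three yellow inserts at (227,165), (315,138) and (348,163) are decoys.

```bash
cat > m.py <<'E'
from h import *
import pickle
D=pickle.load(open("d0.pkl","rb"))
cl=[];col=[]
for n in D:
    P=pts(D[n]); ok=D[n]["range_z"]>0
    cl.append(P[ok]);col.append(D[n]["image"][ok])
    print(n,"table z",[round(float(np.percentile(P[ok][np.hypot(*(P[ok][:,:2]-[.5,.0]).T)<.25][:,2],q)),4) for q in(10,30,50)])
seeds={"dish":(404,307),"block":(352,232),"cast":(311,258),"capsule":(377,267),"saline":(385,215),"canister":(440,272),"cup":(337,297),"dropper":(415,250),"tape":(260,137),"home":(292,168)}
for k,(u,v) in seeds.items():
    s=ray(D["scene"],u,v,0.04)
    o=[]
    for P in cl:
        Q=P[(np.hypot(*(P[:,:2]-s[:2]).T)<.05)&(P[:,2]>(.025 if k!="tape" else .015))]
        T=Q[Q[:,2]>np.percentile(Q[:,2],97)-.005]
        r=cv2.minAreaRect((T[:,:2]*1000).astype(np.float32))
        o.append(([round(a,1) for a in r[0]],[round(a,1) for a in r[1]],round(r[2],1),round(float(T[:,2].max()),4),len(T)))
    print(k,o)
# orthographic map
A=np.vstack(cl);C=np.vstack(col)
x0,y0,s=.25,-.5,1000
m=(A[:,2]>-.02)&(A[:,2]<.1);A=A[m];C=C[m]
i=np.argsort(A[:,2]);A=A[i];C=C[i]
im=np.zeros((560,700,3),np.uint8)
r=((.80-A[:,0])*s).astype(int);c=((.3-A[:,1])*s).astype(int)
g=(r>=0)&(r<560)&(c>=0)&(c<700); im[r[g],c[g]]=C[g]
im=cv2.dilate(im,np.ones((2,2)))
cv2.imwrite("pics/ortho.png",im)
E
python3 m.py
```

```text
scene table z [-0.0023, -0.0007, 0.0007]
side table z [0.0001, 0.0013, 0.0022]
dish [([538.5, 302.4], [40.6, 35.3], 35.2, 0.0476, 192), ([539.4, 299.8], [39.1, 36.3], 38.6, 0.0489, 410)]
block [([526.3, 76.1], [30.8, 54.3], 1.7, 0.0469, 178), ([526.7, 72.7], [30.2, 54.1], 1.6, 0.0499, 341)]
cast [([658.0, 85.4], [51.6, 48.6], 80.3, 0.0478, 174), ([658.4, 81.9], [50.6, 50.2], 74.8, 0.0473, 333)]
capsule [([535.7, 194.8], [16.2, 17.6], 73.0, 0.0482, 40), ([534.9, 191.7], [18.7, 18.4], 43.9, 0.048, 92)]
saline [([433.6, 91.3], [17.7, 19.6], 77.6, 0.0919, 47), ([433.9, 89.0], [19.8, 19.4], 53.2, 0.0929, 95)]
canister [([423.5, 289.0], [59.7, 58.6], 16.9, 0.0698, 330), ([423.1, 286.4], [60.4, 60.5], 66.2, 0.0711, 1138)]
cup [([658.3, 201.3], [48.0, 44.1], 57.3, 0.0399, 83), ([659.8, 197.8], [46.3, 47.0], 55.9, 0.0436, 139)]
dropper [([422.0, 203.0], [14.8, 12.8], 21.2, 0.0574, 27), ([423.0, 199.9], [13.9, 13.4], 72.4, 0.0581, 61)]
tape [([548.9, -417.9], [49.4, 62.3], 56.5, 0.0303, 146), ([545.3, -419.6], [46.9, 61.5], 89.6, 0.0302, 207)]
home [([534.2, -225.5], [19.1, 16.7], 88.1, 0.0528, 27), ([534.5, -228.2], [17.0, 20.6], 19.2, 0.0544, 41)]
```

View pics/ortho.png

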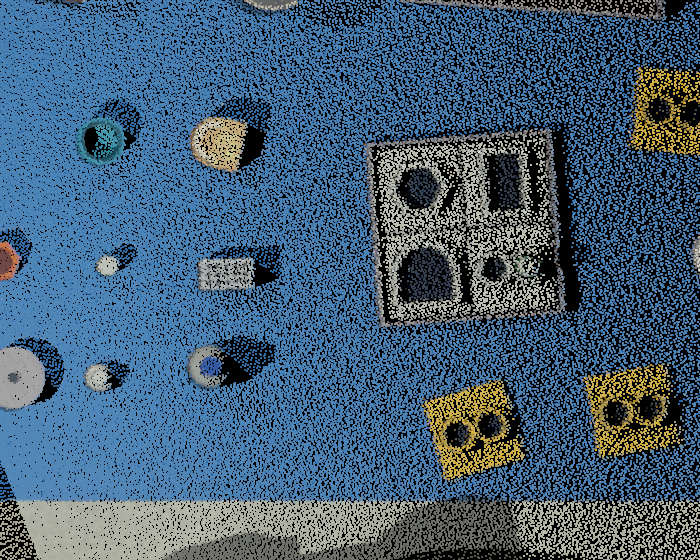

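The orthographic map shows:
- **Tray:** about (465,228) px, turned about 4°. It holds the hex pocket at (420,187), the block pocket at (505,180), the D pocket at (427,275) with its round end up, the empty pocket at (495,268) and the full one at about (525,268).
- **Parts:** dish at the left edge (0,262), block (227,274), cast (220,143) with its round end left, capsule (107,265).

Next I move the wrist camera over the tray.

```bash
cat >> h.py <<'E'
def pose():
    s=ctrl.get_state(); q=s["orientation"]
    return s["ee_pos"],np.degrees(2*np.arctan2(q[1],q[0]))
def go(x,y,z,yaw=None):
    p,w=pose(); a=np.radians(w)
    d=np.array([x,y,z])-p
    f=[np.cos(a)*d[0]+np.sin(a)*d[1], np.sin(a)*d[0]-np.cos(a)*d[1], -d[2]]
    dw=0 if yaw is None else -((yaw-w+90)%180-90)
    print("pose",np.round(p,4),"yaw %.2f"%w,"-> shift",np.round(np.array(f)/.5,4),"turn %.3f"%(dw/45),"rows>=%.1f, %.1f"%(np.linalg.norm(d)/.0417,abs(dw)/7.16))
E
python3 -c "
from h import *
go(.55,-.2,.36,0)"
```

```text
pose [ 0.2141 -0.5868  0.2134] yaw 20.04 -> shift [ 0.8962 -0.4966 -0.2931] turn 0.445 rows>=12.8, 2.8
```

```bash
python3 -m jog '0.1 0 -0.15 0 1;0.9 -0.5 -0.29 0.445 1;0.9 -0.5 -0.29 0.445 1;0.9 -0.5 -0.29 0.445 1;0.9 -0.5 -0.29 0.445 1;0.9 -0.5 -0.29 0.445 1;0.9 -0.5 -0.29 0.445 1;0.9 -0.5 -0.29 0.445 1;0.9 -0.5 -0.29 0.445 1;0.9 -0.5 -0.29 0.445 1;0.9 -0.5 -0.29 0.445 1;0.9 -0.5 -0.29 0.445 1'
python3 - <<'E'
from h import *
c=cam("wrist");cv2.imwrite("pics/w1.png",c["image"]);import pickle;pickle.dump(c,open("w1.pkl","wb"))
print(-c["R"].T@c["t"],c["R"],c["camera_matrix"])
go(.55,.18,.4,0)
E
```

```text
time_s: 1.1
ee_pos: [0.5198, -0.2351, 0.3479]
orientation: [1.0, 0.0, -0.0, -0.0]
wrist_force: [1.0, -1.0, -0.2]
width: 0.0914
gripper_force: 0.0
[ 0.5947769  -0.23546499  0.51738003] [[ 2.54582457e-04 -9.99999589e-01  8.70137441e-04]
 [-9.62629398e-01 -9.41605980e-06  2.70822160e-01]
 [-2.70822040e-01 -9.06566452e-04 -9.62629005e-01]] [[319.59638693   0.         324.04101696]
 [  0.         319.59638693 203.72500923]
 [  0.           0.           1.        ]]
pose [ 0.5241 -0.2302  0.3496] yaw 0.22 -> shift [ 0.055  -0.8201 -0.1008] turn 0.005 rows>=9.9, 0.0
```

View pics/w1.png

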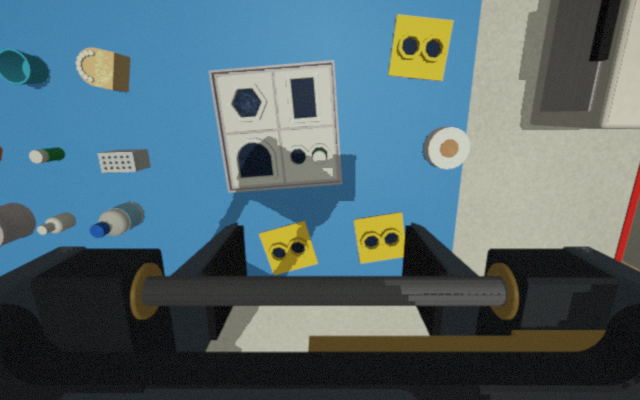

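The wrist view shows the tray with corners about (210,70), (333,60), (342,187) and (230,192). The hex pocket is at (247,103), the block pocket at (302,98), the D pocket at (254,158), the empty capsule pocket at (297,157), and the home capsule at (319,155).

```bash
cat > tray.py <<'E'
from h import *
def tray(c,tag):
    im=c["image"];hsv=cv2.cvtColor(im,cv2.COLOR_BGR2HSV)
    m=((hsv[...,1]<110)|(hsv[...,2]<45)).astype(np.uint8)
    # restrict to projected neighbourhood of tray
    P=pts(c);g=[.57,-.23]
    m[(np.abs(P[...,0]-.575)>.125)|(np.abs(P[...,1]+.228)>.125)]=0
    m=cv2.morphologyEx(m,cv2.MORPH_OPEN,np.ones((3,3)))
    cs,_=cv2.findContours(m,cv2.RETR_EXTERNAL,cv2.CHAIN_APPROX_NONE)
    k=max(cs,key=cv2.contourArea)
    W=np.array([ray(c,u,v,.016)[:2] for u,v in k[:,0]])*1000
    print(tag,cv2.minAreaRect(cv2.convexHull(W.astype(np.float32))))
    return m
if __name__=="__main__":
    import pickle
    D=pickle.load(open("d0.pkl","rb"))
    c=cam("wrist");pickle.dump(c,open("w1.pkl","wb"))
    m=tray(c,"wrist"); tray(D["side"],"side");tray(D["scene"],"scene")
    cv2.imwrite("pics/tm.png",m*255)
    # height-based
    for n,cc in list(D.items())+[("wrist",c)]:
        P=pts(cc)[cc["range_z"]>0]
        Q=P[(np.abs(P[:,0]-.575)<.125)&(np.abs(P[:,1]+.228)<.125)&(P[:,2]>.010)&(P[:,2]<.03)]
        print(n,cv2.minAreaRect((Q[:,:2]*1000).astype(np.float32)))
        t=P[(np.abs(P[:,0]-.575)<.2)&(np.abs(P[:,1]+.228)<.2)];print("z med",np.median(t[:,2]))
    go(.52,.18,.4,0)
E
python3 tray.py
```

```text
wrist ((242.7823486328125, -222.23297119140625), (365.57257080078125, 1257.4364013671875), 0.24449123442173004)
side ((573.45068359375, -182.51373291015625), (187.6894989013672, 180.20350646972656), 4.514059066772461)
scene ((576.41796875, -176.1623077392578), (189.09039306640625, 172.81466674804688), 4.272100448608398)
scene ((586.4652099609375, -225.88082885742188), (206.42242431640625, 260.1103820800781), 4.74090051651001)
z med 0.0004557727623738266
side ((587.560791015625, -228.0094757080078), (204.2746124267578, 263.7840576171875), 4.562226295471191)
z med 0.0025566521792261035
wrist ((587.5694580078125, -227.52960205078125), (206.4115447998047, 263.18701171875), 4.2346649169921875)
z med 0.4359828241473915
pose [ 0.5222 -0.2329  0.3487] yaw 0.30 -> shift [-1.000e-04 -8.258e-01 -1.026e-01] turn 0.007 rows>=10.0, 0.0
```

```bash
sed -i 's/\+\.228/+.175/g; s/c=cam("wrist");pickle.dump(c,open("w1.pkl","wb"))/c=pickle.load(open("w1.pkl","rb"))/; s/\.125/.115/g' tray.py; python3 tray.py
python3 -c "
from h import *
import pickle
c=pickle.load(open('w1.pkl','rb'));P=pts(c);print(P[100,400],P[100,150],c['range_z'][100,400], -c['R'].T@c['t'])"
```

```text
wrist ((242.74098205566406, -212.537841796875), (365.57257080078125, 1238.0460205078125), 0.24449115991592407)
side ((572.2095336914062, -167.02975463867188), (187.67288208007812, 211.23695373535156), 4.538862705230713)
scene ((575.372802734375, -160.755859375), (189.0054931640625, 203.14430236816406), 4.537470817565918)
scene ((571.8734741210938, -163.1869659423828), (188.04730224609375, 188.2158660888672), 3.7294270992279053)
z med 0.00018148799512104376
side ((573.2133178710938, -166.29055786132812), (185.56727600097656, 189.8146514892578), 4.296299457550049)
z med 0.0023121436857509504
wrist ((571.7730712890625, -165.62774658203125), (184.41995239257812, 184.44972229003906), 4.413317680358887)
z med 0.4356569767168151
pose [ 0.5222 -0.2329  0.3487] yaw 0.30 -> shift [-1.000e-04 -8.258e-01 -1.026e-01] turn 0.007 rows>=10.0, 0.0
[ 0.62136715 -0.34787019 -0.00096921] [ 6.19876603e-01  3.92866981e-02 -3.02092294e-04] 0.49526855 [ 0.5984215  -0.230475    0.51929602]
```

```bash
python3 -m jog '0 -0.8 -0.1 0 1;0 -0.8 -0.1 0 1;0 -0.8 -0.1 0 1;0 -0.8 -0.1 0 1;0 -0.8 -0.1 0 1;0 -0.8 -0.1 0 1;0 -0.8 -0.1 0 1;0 -0.8 -0.1 0 1;0 -0.8 -0.1 0 1;0 -0.8 -0.1 0 1;0 -0.8 -0.1 0 1;0 -0.8 -0.1 0 1'
python3 -m jog '0 0 0 0 1;0 0 0 0 1;0 0 0 0 1'
python3 - <<'E'
from h import *
c=cam("wrist");cv2.imwrite("pics/w2.png",c["image"]);import pickle;pickle.dump(c,open("w2.pkl","wb"));print(pose())
E
```

```text
time_s: 2.2
ee_pos: [0.5187, 0.1638, 0.3973]
orientation: [1.0, 0.001, -0.0, 0.0]
wrist_force: [1.3, -0.9, -0.1]
width: 0.0911
gripper_force: 0.0
time_s: 2.45
ee_pos: [0.519, 0.1617, 0.3975]
orientation: [1.0, -0.001, -0.0, 0.0]
wrist_force: [0.3, 0.1, 0.6]
width: 0.0911
gripper_force: 0.0
(array([0.51900004, 0.16182186, 0.39752836]), np.float64(-0.07842600187501704))
```

View pics/w2.png

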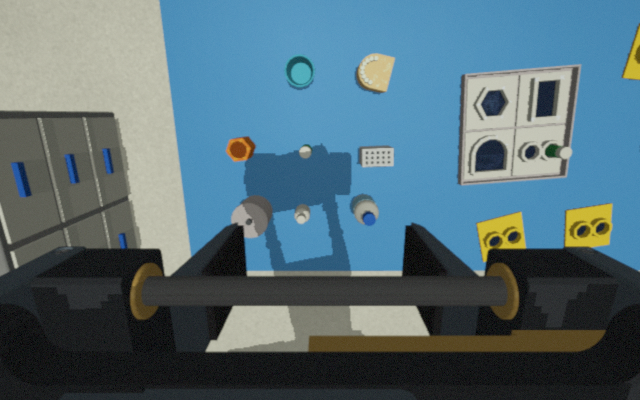

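This wrist view shows all four parts: dish (240,149), capsule (306,152), block (377,156) and cast (376,72). The tray is at (519,125). The choices match the descriptions; the cup at (300,72) and the dropper at (302,214) are avoided.

```bash
cat > parts.py <<'E'
from h import *
import pickle,sys
A={"dish":(.539,.3,.036,.05),"block":(.5265,.0745,.036,.05),"cast":(.658,.083,.032,.0435),"capsule":(.535,.193,.036,.05)}
def meas(c,k,ctr=None,rad=.035):
    x,y,lo,hi=A[k]; 
    if ctr is not None:x,y=ctr
    P=pts(c);ok=(c["range_z"]>0)&(np.hypot(P[...,0]-x,P[...,1]-y)<rad)&(P[...,2]>lo)&(P[...,2]<hi)
    Q=(P[ok][:,:2]*1000).astype(np.float32)
    r=cv2.minAreaRect(Q); h=cv2.convexHull(Q)
    M=cv2.moments(h); cen=(M["m10"]/M["m00"],M["m01"]/M["m00"])
    print(k,len(Q),"rect",np.round(r[0],1),np.round(r[1],1),round(r[2],1),"hullcen",np.round(cen,1),"zmax %.4f"%P[ok][:,2].max())
    return Q,h
if __name__=="__main__":
    c=pickle.load(open("w2.pkl","rb"))
    for k in A: meas(c,k)
    P=pts(c);P=P[c["range_z"]>0]
    Q=P[(np.abs(P[:,0]-.575)<.115)&(np.abs(P[:,1]+.175)<.115)&(P[:,2]>.010)&(P[:,2]<.03)]
    print(cv2.minAreaRect((Q[:,:2]*1000).astype(np.float32)))
E
python3 parts.py; python3 -c "
from h import *
go(.445,.302,.2,0)"
```

```text
dish 447 rect [538.8 300.2] [36.3 39.2] 67.7 hullcen [538.8 300.1] zmax 0.0453
block 598 rect [525.9  73.1] [30.1 51.3] 2.0 hullcen [526.1  73.2] zmax 0.0460
cast 1004 rect [657.6  82.2] [50.3 50.2] 77.9 hullcen [657.3  79.9] zmax 0.0435
capsule 116 rect [534.7 191. ] [18. 18.] 89.2 hullcen [534.5 191.2] zmax 0.0445
((571.6818237304688, -165.76181030273438), (184.31019592285156, 185.7844696044922), 4.485647678375244)
pose [0.519  0.1618 0.3975] yaw -0.08 -> shift [-0.1484 -0.2802  0.3951] turn -0.002 rows>=6.1, 0.0
```

Wrist depth gives consistent results. The tray is 184 mm square, centred at (571.7, -165.7) mm, with a yaw of 4.45°. Next I fetch the dish, whose flats lie at 7.7° mod 60.

```bash
python3 -m jog '0.04 -0.277 0.595 0.494 1;0.04 -0.277 0.595 0.494 1;0.04 -0.277 0.595 0.494 1;0.04 -0.277 0.595 0.494 1;0.04 -0.277 0.595 0.494 1;0.04 -0.277 0.595 0.494 1;0.04 -0.277 0.595 0.494 1;0.04 -0.277 0.595 0.494 1;0.04 -0.277 0.595 0.494 1;0.04 -0.277 0.595 0.494 1;0.04 -0.277 0.595 0.494 1;0.04 -0.277 0.595 0.494 1' 20
python3 - <<'E'
from h import *
from parts import *
c=cam("wrist");cv2.imwrite("pics/w3.png",c["image"])
for k in A: 
    try: meas(c,k)
    except Exception as e: print(k,"no")
go(.5388,.3002,.015,-22.3)
E
```

```text
time_s: 3.5
ee_pos: [0.54, 0.301, 0.102]
orientation: [0.981, -0.193, 0.001, -0.001]
wrist_force: [0.1, -0.3, 0.0]
width: 0.0911
gripper_force: 0.0
dish 1972 rect [538.3 301. ] [35.9 41.4] 67.6 hullcen [538.4 301.1] zmax 0.0462
block 2263 rect [525.7  82.1] [30.4 36.9] 1.1 hullcen [526.4  84.1] zmax 0.0454
cast no
capsule 644 rect [534.4 192.7] [19.  19.3] 26.9 hullcen [534.2 192.6] zmax 0.0453
pose [0.54   0.301  0.1021] yaw -22.27 -> shift [-0.0016  0.0024  0.1742] turn 0.001 rows>=2.1, 0.0
```

```bash
python3 -m jog '-0.002 0.001 0.174 0 1;-0.002 0.001 0.174 0 1;-0.002 0.001 0.174 0 1;-0.002 0.001 0.174 0 1;-0.002 0.001 0.174 0 0;-0.002 0.001 0.174 0 0;-0.002 0.001 0.174 0 0;-0.002 0.001 0.174 0 0;-0.002 0.001 0.174 0 0;-0.002 0.001 0.174 0 0;-0.002 0.001 0.174 0 0;-0.002 0.001 0.174 0 0' 20
python3 -m jog '0 0 0 0 0;0 0 -0.22 0 0;0 0 -0.22 0 0;0 0 -0.22 0 0;0 0 -0.22 0 0;0 0 -0.22 0 0;0 0 -0.22 0 0'
python3 - <<'E'
from h import *
from parts import *
p,w=pose()
c=cam("wrist")
P=pts(c); T=p[:2]
A["dish"]=(T[0],T[1],p[2]+.02,p[2]+.04)
meas(c,"dish",None,.03); print(p)
go(.6112,-.1195,.13,-25.6)
E
```

```text
time_s: 4.55
ee_pos: [0.5377, 0.3014, 0.0132]
orientation: [0.981, -0.193, 0.0, -0.0]
wrist_force: [-0.2, 0.2, -0.3]
width: 0.0408
gripper_force: 0.0
time_s: 5.13
ee_pos: [0.5372, 0.3011, 0.1225]
orientation: [0.981, -0.193, -0.0, 0.0]
wrist_force: [-0.2, -0.4, -2.6]
width: 0.0357
gripper_force: 20.0
dish 3717 rect [539.6 302.7] [49.7 41.1] 58.8 hullcen [538.6 300. ] zmax 0.1625
[0.53722597 0.30111871 0.12247908]
pose [0.537  0.301  0.1219] yaw -22.22 -> shift [ 0.4554  0.7224 -0.0161] turn 0.075 rows>=10.2, 0.5
```

```bash
cat > hand.py <<'E'
from h import *
import sys
# centre of held part's top relative to TCP, in tool axes (mm)
def hand(top,sat=(5,25,90),fl=.004):
    s=cam("wrist"); p,w=pose(); P=pts(s); hsv=cv2.cvtColor(s["image"],cv2.COLOR_BGR2HSV)
    ok=(np.hypot(P[...,0]-p[0],P[...,1]-p[1])<.045)&(np.abs(P[...,2]-p[2]-top)<fl)
    if sat: ok&=(hsv[...,0]>=sat[0])&(hsv[...,0]<=sat[1])&(hsv[...,1]>=sat[2])
    m=cv2.morphologyEx(ok.astype(np.uint8),cv2.MORPH_OPEN,np.ones((3,3)))>0
    d=(P[m][:,:2]-p[:2])*1000; a=np.radians(w)
    T=np.c_[np.cos(a)*d[:,0]+np.sin(a)*d[:,1],np.sin(a)*d[:,0]-np.cos(a)*d[:,1]].astype(np.float32)
    print("hand tool x,y:",[np.round(v,1) for v in cv2.minAreaRect(T)],"bbox",T.min(0),T.max(0),"n",len(T),"zmed",np.median(P[m][:,2])-p[2],"p",np.round(p,4),"yaw",w)
    return s
E
python3 -c "
from hand import *
hand(.031)"
python3 -m jog '0.455 0.722 -0.016 0.074 0;0.455 0.722 -0.016 0.074 0;0.455 0.722 -0.016 0.074 0;0.455 0.722 -0.016 0.074 0;0.455 0.722 -0.016 0.074 0;0.455 0.722 -0.016 0.074 0;0.455 0.722 -0.016 0.074 0;0.455 0.722 -0.016 0.074 0;0.455 0.722 -0.016 0.074 0;0.455 0.722 -0.016 0.074 0;0.455 0.722 -0.016 0.074 0;0.455 0.722 -0.016 0.074 0'
python3 -m jog '0 0 0 0 0;0 0 0 0 0'
python3 -c "
from hand import *
s=hand(.031); cv2.imwrite('pics/w4.png',s['image'])
go(.6112,-.1195,.06,-25.6)"
```

```text
hand tool x,y: [array([4.9, 2.3]), array([34.9, 36.9]), np.float64(50.0)] bbox [-19.220833 -17.101181] [21.567871 19.215109] n 2628 zmed 0.029958256530144375 p [0.5369 0.301  0.1217] yaw -22.21803744662788
time_s: 6.23
ee_pos: [0.6118, -0.1222, 0.1298]
orientation: [0.975, -0.223, -0.001, 0.0]
wrist_force: [0.3, 0.4, -2.1]
width: 0.0361
gripper_force: 20.0
time_s: 6.4
ee_pos: [0.6112, -0.1178, 0.1302]
orientation: [0.975, -0.221, -0.001, -0.0]
wrist_force: [-0.4, 0.4, -0.6]
width: 0.0363
gripper_force: 20.0
hand tool x,y: [array([ 4.8, -0.1]), array([35.7, 35.7]), np.float64(39.8)] bbox [-19.09197 -16.64608] [21.849678 19.691296] n 2605 zmed 0.02949073391616505 p [ 0.6113 -0.1175  0.1305] yaw -25.478465891580218
pose [ 0.6113 -0.1175  0.1305] yaw -25.48 -> shift [0.0015 0.0037 0.141 ] turn 0.003 rows>=1.7, 0.0
```

View pics/w4.png

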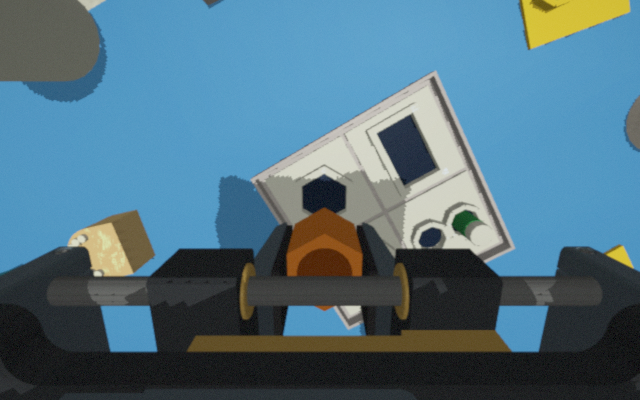

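The held dish at (325,260) is parallel to the hex pocket at (324,195). The camera puts the part about (+0.6, -1.8) mm from the TCP, so I align by that and lower it.

```bash
python3 -m jog '-0.001 0.001 0.13 0.003 0;-0.001 0.001 0.16 0.003 0;-0.001 0.001 0.16 0.003 0;-0.001 0.001 0.16 0.003 0'
python3 -c "
from hand import *
s=hand(.031)
go(.6106,-.1177,.0205,-25.6)"
```

```text
time_s: 6.78
ee_pos: [0.6099, -0.1176, 0.0502]
orientation: [0.975, -0.222, -0.002, -0.0]
wrist_force: [0.8, -0.6, -0.4]
width: 0.0364
gripper_force: 20.0
hand tool x,y: [array([ 2.9, -0.3]), array([35.4, 33.1]), np.float64(40.3)] bbox [-20.67498 -16.84782] [19.35397  19.393732] n 1949 zmed 0.028010897908249954 p [ 0.6114 -0.1182  0.052 ] yaw -25.61520852013522
pose [ 0.6114 -0.1182  0.052 ] yaw -25.62 -> shift [-0.0019 -0.0003  0.0631] turn -0.000 rows>=0.8, 0.0
```

```bash
python3 -m jog '0 0 0.02 0 0;0 0 0.04 0 0;0 0 0.05 0 0;0 0 0.056 0 0;0 0 0.060 0 0;0 0 0.060 0 0;0 0 0.060 0 0'
python3 -c "
from hand import *
s=hand(.031);print(ctrl.get_state()['wrist_force'])"
```

```text
time_s: 7.42
ee_pos: [0.6113, -0.1192, 0.0213]
orientation: [0.975, -0.222, 0.0, -0.0]
wrist_force: [0.7, 0.3, -0.4]
width: 0.0358
gripper_force: 20.0
hand tool x,y: [array([ 4.8, -0. ]), array([36. , 36.1]), np.float64(42.0)] bbox [-19.791777 -16.911196] [21.831236 19.416502] n 2630 zmed 0.029655500809528747 p [ 0.6114 -0.1192  0.0214] yaw -25.681594251759655
[-0.38236642 -0.2050018  -1.04599176]
```

```bash
python3 -m jog '0 0 0.002 0 0;0 0 0.002 0 0.6;0 0 0.002 0 0.6;0 0 0.002 0 0.6;0 0 0.002 0 0.6;0 0 -0.1 0 0.6;0 0 -0.25 0 0.6;0 0 -0.25 0 0.6;0 0 -0.25 0 0.6;0 0 -0.25 0 0.6;0 0 -0.25 0 0.6'
python3 - <<'E'
from parts import *
c=cam("wrist")
A["dish"]=(.6112,-.1195,.042,.06); meas(c,"dish")
go(.5261,.0732,.16,2.0)
E
```

```text
time_s: 8.38
ee_pos: [0.611, -0.119, 0.1462]
orientation: [0.975, -0.222, 0.0, 0.0]
wrist_force: [-0.6, 0.6, -0.1]
width: 0.0548
gripper_force: 0.0
dish 1524 rect [ 611.8 -121.1] [35.8 41.3] 64.5 hullcen [ 611.9 -121.1] zmax 0.0524
pose [ 0.6106 -0.1189  0.1453] yaw -25.68 -> shift [-0.3188 -0.273  -0.0294] turn -0.615 rows>=5.0, 3.9
```

```bash
python3 -m jog '-0.319 -0.273 0.05 -0.615 1;-0.319 -0.273 0.05 -0.615 1;-0.319 -0.273 0.05 -0.615 1;-0.319 -0.273 0.05 -0.615 1;-0.319 -0.273 0.05 -0.615 1;-0.319 -0.273 0.05 -0.615 1;-0.319 -0.273 0.05 -0.615 1;-0.319 -0.273 0.05 -0.615 1;-0.319 -0.273 0.05 -0.615 1'
python3 - <<'E'
from parts import *
c=cam("wrist"); meas(c,"block");
a=[]
go(.5261,.0735,.014,2.0)
E
```

```text
time_s: 9.18
ee_pos: [0.527, 0.0722, 0.1207]
orientation: [1.0, 0.017, -0.0, 0.0]
wrist_force: [0.7, 0.4, 0.2]
width: 0.0913
gripper_force: 0.0
block 2361 rect [526.1  73.4] [30.  52.1] 1.8 hullcen [526.2  73.3] zmax 0.0449
pose [0.5272 0.072  0.1208] yaw 1.92 -> shift [-0.002  -0.0031  0.2136] turn -0.002 rows>=2.6, 0.0
```

```bash
python3 -m jog '-0.002 -0.003 0.07 0 1;-0.002 -0.003 0.213 0 1;-0.002 -0.003 0.213 0 1;-0.002 -0.003 0.213 0 1;-0.002 -0.003 0.213 0 1;-0.002 -0.003 0.213 0 0;-0.002 -0.003 0.213 0 0;-0.002 -0.003 0.213 0 0;-0.002 -0.003 0.213 0 0;-0.002 -0.003 0.213 0 0;-0.002 -0.003 0.213 0 0;-0.002 -0.003 0.213 0 0' 25
python3 -m jog '0 0 0 0 0;0 0 -0.22 0 0;0 0 -0.22 0 0;0 0 -0.22 0 0;0 0 -0.22 0 0;0 0 -0.22 0 0;0 0 -0.22 0 0'
python3 - <<'E'
from hand import *
hand(.031,None)
go(.6179,-.2052,.13,-85.5)
E
```

```text
time_s: 10.23
ee_pos: [0.5258, 0.0745, 0.0151]
orientation: [1.0, 0.017, 0.0, 0.0]
wrist_force: [-1.2, 0.2, 8.1]
width: 0.052
gripper_force: 25.0
time_s: 10.82
ee_pos: [0.525, 0.0746, 0.1241]
orientation: [1.0, 0.017, -0.0, -0.0]
wrist_force: [-0.8, 0.3, -1.2]
width: 0.0521
gripper_force: 25.0
hand tool x,y: [array([7.8, 0.6]), array([18.8, 73.7]), np.float64(0.0)] bbox [ -1.6495143 -36.23007  ] [17.176857 37.489426] n 3685 zmed 0.02824127499746462 p [0.5247 0.0745 0.1236] yaw 1.999518032764619
pose [0.5247 0.0745 0.1236] yaw 2.00 -> shift [ 0.1667  0.5656 -0.0128] turn 1.944 rows>=7.1, 12.2
```

```bash
python3 -m jog '0.167 0.566 -0.012 -1 0;0.167 0.566 -0.012 -1 0;0.167 0.566 -0.012 -1 0;0.167 0.566 -0.012 -1 0;0.167 0.566 -0.012 -1 0;0.167 0.566 -0.012 -1 0;0.167 0.566 -0.012 -1 0;0.167 0.566 -0.012 -1 0;0.167 0.566 -0.012 -1 0'
python3 -m jog '0 0 0 -1 0;0 0 0 -1 0;0 0 0 -1 0;0 0 0 -1 0;0 0 0 -1 0;0 0 0 -1 0;0 0 0 -1 0;0 0 0 -1 0'
python3 - <<'E'
from hand import *
s=hand(.0295,None);cv2.imwrite("pics/w5.png",s["image"])
go(.6179,-.2052,.05,94.45)
E
```

```text
time_s: 11.62
ee_pos: [0.6194, -0.2102, 0.1286]
orientation: [0.918, 0.397, -0.001, 0.0]
wrist_force: [0.1, 0.2, -1.3]
width: 0.0516
gripper_force: 25.0
time_s: 12.28
ee_pos: [0.618, -0.2046, 0.1289]
orientation: [0.694, 0.72, -0.0, -0.001]
wrist_force: [0.8, -0.0, -1.1]
width: 0.052
gripper_force: 25.0
hand tool x,y: [array([ 8.5, -1.4]), array([18.9, 72.7]), np.float64(0.1)] bbox [ -1.0358472 -37.77564  ] [18.007643 34.97417 ] n 3878 zmed 0.027466960923402728 p [ 0.6181 -0.2047  0.1292] yaw 91.93308661668809
pose [ 0.6181 -0.2047  0.1292] yaw 91.93 -> shift [-0.001  -0.0005  0.1583] turn -0.056 rows>=1.9, 0.4
```

View pics/w5.png

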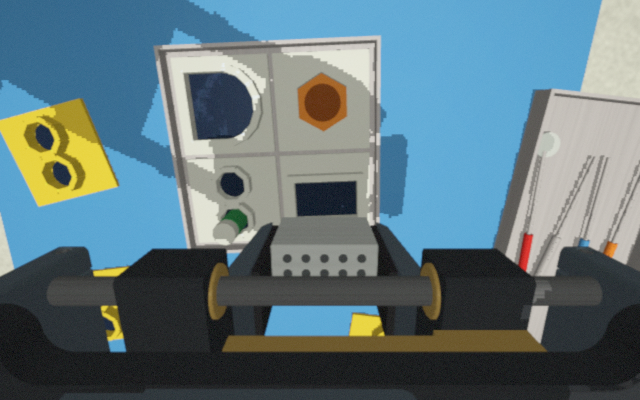

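The dish sits squarely in its hexagon at (322,101). The held block at (324,250) is nearly parallel to its pocket at (326,198). I check this view's bias against the seated dish and the tray's left and right rims.

Run:
```python
from hand import *
from parts import *
c=cam("wrist");pickle.dump(c,open("w5.pkl","wb"))
A["dish"]=(.6112,-.1195,.042,.06); meas(c,"dish")
P=pts(c);P=P[c["range_z"]>0]
a=np.radians(4.45);R=np.array([[np.cos(a),np.sin(a)],[-np.sin(a),np.cos(a)]])
L=(P[:,:2]-[.5717,-.1657])@R.T*1000
g=(np.abs(L)<115).all(1)&(P[:,2]>.010)&(P[:,2]<.03); L=L[g]
def edge(sel,ax,sgn):
    q=L[sel]; b=np.round((q[:,1-ax])/5).astype(int)
    e=[(sgn*q[b==k,ax]).max() for k in np.unique(b) if (b==k).sum()>5]
    return np.round(np.percentile(e,[20,50,80]),1)
print("+y edge",edge((np.abs(L[:,0])<80)&(L[:,1]>60),1,1))
print("+x edge",edge((L[:,0]>60)&(L[:,1]>-40)&(L[:,1]<80),0,1),"-x edge",edge((L[:,0]<-60)&(L[:,1]>-40)&(L[:,1]<80),0,-1))
for _ in range(1):hand(.0295,None)
```

```text
dish 2124 rect [ 612.  -120.5] [40.5 35.9] 33.9 hullcen [ 612.  -120.4] zmax 0.0527
+y edge [92.7 92.9 93.1]
+x edge [91.9 92.  92. ] -x edge [91.5 91.8 92. ]
hand tool x,y: [array([ 8.5, -1.2]), array([18.9, 72.8]), np.float64(0.0)] bbox [ -0.9382204 -37.562786 ] [18.0097   35.191414] n 3887 zmed 0.027426262918853 p [ 0.6184 -0.205   0.1297] yaw 91.88556552287307
```

```bash
python3 -m jog '-0.0045 0.002 0.1 -0.056 0;-0.0045 0.002 0.168 -0.056 0;-0.0045 0.002 0.168 -0.056 0;-0.0045 0.002 0.168 -0.056 0;-0.0045 0.002 0.168 -0.056 0;-0.0045 0.002 0.168 -0.056 0'
python3 - <<'E'
from hand import *
s=hand(.0295,None)
print([np.round(pose()[0],4)])
cv2.imwrite("pics/w6.png",cv2.resize(s["image"][150:300,220:430],None,fx=3,fy=3,interpolation=cv2.INTER_CUBIC))
E
```

```text
time_s: 12.93
ee_pos: [0.6213, -0.2082, 0.0491]
orientation: [0.679, 0.734, 0.001, 0.002]
wrist_force: [0.6, -0.5, -0.6]
width: 0.0516
gripper_force: 25.0
hand tool x,y: [array([ 8.4, -1.6]), array([19.1, 72.6]), np.float64(0.2)] bbox [ -1.0502188 -37.865852 ] [18.027746 34.713043] n 3887 zmed 0.027649779722022892 p [ 0.6213 -0.2082  0.0491] yaw 94.49476090351327
[array([ 0.6213, -0.2082,  0.0491])]
```

View pics/w6.png

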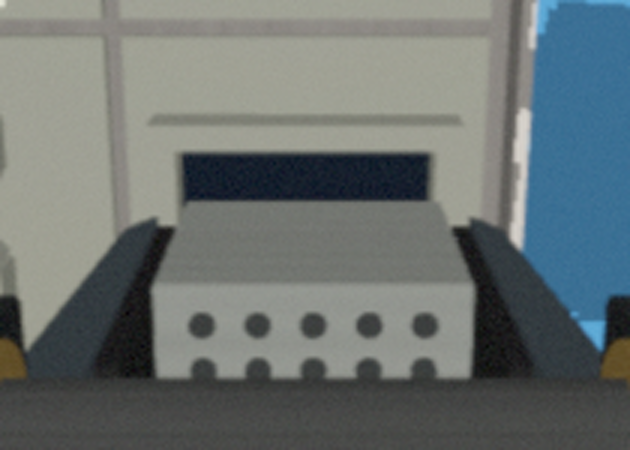

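The crop shows the block's lower front edge, 183–442 wide at row 203, about 1 mm to the +x side of the pocket's dark edge, 182–431 at row 153. I compute both edges.

```bash
python3 -m jog '0 0 0 0 0;0 0 0 0 0'
python3 - <<'E'
from hand import *
c=cam("wrist");p,w=pose();print(p,w); im=c["image"].astype(int).sum(2)
# column profile near col 322
col=im[150:300,300:345].mean(1)
d=np.diff(col);i=[150+k for k in range(149) if abs(d[k])>25];print([(k,round(d[k-150])) for k in i])
r=[k for k in i if d[k-150]<-25][:1]
row=im[203:212].mean(0); e=np.diff(row); print([(k,round(e[k])) for k in range(240,400) if abs(e[k])>30])
row=im[219:222].mean(0); e=np.diff(row); print("blk",[(k,round(e[k])) for k in range(240,400) if abs(e[k])>20])
np.save("w6.npy",im)
for v in (200,201,202): print(v,ray(c,322,v,.018))
for v in (216,217,218,219): print(v,ray(c,324,v,p[2]-.0145))
for u in (280,281,282,362,363,364): print(u,ray(c,u,207,.018),ray(c,u,207,.007))
for u in (280,281,282,366,367,368): print(u,ray(c,u,219,p[2]-.0145))
E
```

```text
time_s: 13.15
ee_pos: [0.6206, -0.2079, 0.0481]
orientation: [0.679, 0.734, 0.0, 0.001]
wrist_force: [-0.2, 0.7, -1.4]
width: 0.0519
gripper_force: 25.0
[ 0.62040451 -0.2077819   0.04770997] 94.51151382517068
[(156, -36), (162, 52), (188, -54), (191, 40), (192, 43), (200, -101), (201, -157), (202, -92), (215, 46), (216, 162), (217, 36), (243, 39), (244, 41), (253, -39), (254, -46), (261, 45), (262, 35), (268, -37), (269, -46), (270, -28), (274, -25), (275, -72), (276, -38)]
[(256, -36), (257, -49), (278, -52), (279, -74), (280, -68), (281, -126), (282, -35), (362, 44), (363, 110), (364, 83), (365, 75), (366, 53), (387, -47), (388, -62), (390, 52), (391, 171), (392, 102), (395, -44), (396, -117), (397, -113)]
blk [(257, -47), (258, -45), (259, 25), (263, 28), (264, 23), (278, -32), (279, -60), (280, -34), (366, 39), (367, 53), (368, 23), (381, -25), (386, -45), (387, -66), (390, 59), (391, 101), (392, 112), (393, 53), (394, -24), (395, -96), (396, -139), (397, -22)]
200 [ 0.61606964 -0.18577667  0.018     ]
201 [ 0.61612112 -0.18644471  0.018     ]
202 [ 0.6161727  -0.18711393  0.018 
[... 205 characters left out ...]
.018     ] [ 0.58790168 -0.19595701  0.007     ]
281 [ 0.5898557  -0.19256193  0.018     ] [ 0.58858551 -0.19590338  0.007     ]
282 [ 0.59050379 -0.1925111   0.018     ] [ 0.58926934 -0.19584975  0.007     ]
362 [ 0.64236924 -0.18844382  0.018     ] [ 0.64399567 -0.19155812  0.007     ]
363 [ 0.64301779 -0.18839296  0.018     ] [ 0.64468    -0.19150446  0.007     ]
364 [ 0.64366635 -0.1883421   0.018     ] [ 0.64536432 -0.19145079  0.007     ]
280 [ 0.59132625 -0.19557964  0.03320997]
281 [ 0.59193134 -0.19553222  0.03320997]
282 [ 0.59253644 -0.1954848   0.03320997]
366 [ 0.64338399 -0.19150018  0.03320997]
367 [ 0.64398954 -0.19145273  0.03320997]
368 [ 0.64459511 -0.19140527  0.03320997]
```

```bash
python3 -m jog '0.0047 -0.0014 0 0 0;0.0047 -0.0014 0.01 0 0;0.0047 -0.0014 0.02 0 0;0.0047 -0.0014 0.03 0 0;0.0047 -0.0014 0.038 0 0;0.0047 -0.0014 0.045 0 0;0.0047 -0.0014 0.045 0 0'
python3 - <<'E'
from hand import *
s=ctrl.get_state();print(s["ee_pos"],s["wrist_force"],s["torque"])
E
```

```text
time_s: 13.78
ee_pos: [0.6186, -0.2052, 0.0231]
orientation: [0.679, 0.734, -0.0, -0.001]
wrist_force: [-0.5, 0.5, -1.0]
width: 0.052
gripper_force: 25.0
[ 0.61858686 -0.20516128  0.02306746] [-0.54878679  0.52354925 -1.01128334] [-0.01068821 -0.10890976  0.04007893]
```

```bash
python3 -m jog '0 0 0.004 0 0;0 0 0.006 0 0;0 0 0.006 0 0;0 0 0.006 0 0'
python3 -m jog '0 0 0.001 0 0.75;0 0 0.001 0 0.75;0 0 0.001 0 0.75;0 0 0.001 0 0.75;0 0 -0.1 0 0.75;0 0 -0.25 0 0.75;0 0 -0.25 0 0.75;0 0 -0.25 0 0.75;0 0 -0.25 0 0.75;0 0 -0.25 0 0.75'
python3 - <<'E'
from parts import *
c=cam("wrist")
A["block"]=(.6179,-.2052,.042,.06); meas(c,"block")
go(.6576,.0822,.16,-12.1)
E
```

```text
time_s: 14.12
ee_pos: [0.6191, -0.2054, 0.022]
orientation: [0.679, 0.734, 0.0, 0.0]
wrist_force: [-4.7, 1.5, 10.8]
width: 0.0521
gripper_force: 25.0
time_s: 14.95
ee_pos: [0.6189, -0.2053, 0.146]
orientation: [0.679, 0.734, 0.0, 0.0]
wrist_force: [0.3, -0.8, -0.5]
width: 0.0687
gripper_force: 0.0
block 2091 rect [ 617.9 -204.3] [51.9 30.4] 4.0 hullcen [ 617.9 -204.3] zmax 0.0519
pose [ 0.6185 -0.2051  0.1452] yaw 94.52 -> shift [ 0.5666  0.1233 -0.0296] turn -1.631 rows>=7.0, 10.2
```

```bash
python3 -c "
from h import *
go(.6557,.0734,.12,77.9)"
```

```text
pose [ 0.6185 -0.2051  0.1452] yaw 94.52 -> shift [0.5494 0.1181 0.0504] turn 0.369 rows>=6.8, 2.3
```

```bash
python3 -m jog '0.549 0.118 0 0.369 1;0.549 0.118 0.05 0.369 1;0.549 0.118 0.05 0.369 1;0.549 0.118 0.05 0.369 1;0.549 0.118 0.05 0.369 1;0.549 0.118 0.05 0.369 1;0.549 0.118 0.05 0.369 1;0.549 0.118 0.05 0.369 1;0.549 0.118 0.05 0.369 1;0.549 0.118 0.05 0.369 1'
python3 - <<'E'
from parts import *
c=cam("wrist"); meas(c,"cast"); meas(c,"cast",rad=.045)
go(.6557,.0734,.014,77.9)
E
```

```text
time_s: 15.83
ee_pos: [0.6556, 0.0728, 0.1199]
orientation: [0.777, 0.629, -0.001, -0.001]
wrist_force: [-0.2, -0.1, -0.4]
width: 0.0909
gripper_force: 0.0
cast 3259 rect [658.3  83.2] [50.3 49.9] 77.0 hullcen [657.6  81. ] zmax 0.0435
cast 3259 rect [658.3  83.2] [50.3 49.9] 77.0 hullcen [657.6  81. ] zmax 0.0435
pose [0.6558 0.0721 0.1202] yaw 77.88 -> shift [ 0.0026 -0.0007  0.2124] turn -0.000 rows>=2.5, 0.0
```

```bash
python3 -m jog '0.003 0 0.07 0.01 1;0.003 0 0.212 0.01 1;0.003 0 0.212 0.01 1;0.003 0 0.212 0.01 1;0.003 0 0.212 0.01 1;0.003 0 0.212 0.01 0;0.003 0 0.212 0.01 0;0.003 0 0.212 0.01 0;0.003 0 0.212 0.01 0;0.003 0 0.212 0.01 0;0.003 0 0.212 0.01 0;0.003 0 0.212 0.01 0' 25
python3 -m jog '0 0 0 0 0;0 0 -0.22 0 0;0 0 -0.22 0 0;0 0 -0.22 0 0;0 0 -0.22 0 0;0 0 -0.22 0 0;0 0 -0.22 0 0'
python3 - <<'E'
from hand import *
hand(.026,(12,32,60),.005)
go(.5255,-.1262,.13,4.45)
E
```

```text
time_s: 16.88
ee_pos: [0.6567, 0.0745, 0.0155]
orientation: [0.78, 0.626, 0.0, 0.0]
wrist_force: [-2.1, -0.7, 6.3]
width: 0.05
gripper_force: 25.0
time_s: 17.47
ee_pos: [0.656, 0.0744, 0.1243]
orientation: [0.78, 0.626, -0.0, -0.0]
wrist_force: [-0.1, 0.4, -1.1]
width: 0.05
gripper_force: 25.0
hand tool x,y: [array([15.2, -0.8]), array([50.4, 37.9]), np.float64(90.0)] bbox [ -3.7271624 -25.99533  ] [34.138702 24.377178] n 4726 zmed 0.02377674374726807 p [0.6557 0.0744 0.1237] yaw 77.46153057260423
pose [0.6557 0.0744 0.1237] yaw 77.46 -> shift [-0.4482 -0.167  -0.0126] turn 1.622 rows>=5.7, 10.2
```

```bash
python3 -c "
from h import *
go(.5171,-.1277,.13,4.45)"
```

```text
pose [0.6557 0.0744 0.1237] yaw 77.46 -> shift [-0.4547 -0.1827 -0.0126] turn 1.622 rows>=5.9, 10.2
```

```bash
python3 -m jog '-0.455 -0.183 -0.012 1 0;-0.455 -0.183 -0.012 1 0;-0.455 -0.183 -0.012 1 0;-0.455 -0.183 -0.012 1 0;-0.455 -0.183 -0.012 1 0;-0.455 -0.183 -0.012 1 0;-0.455 -0.183 -0.012 1 0;-0.455 -0.183 -0.012 1 0'
python3 -m jog '0 0 0 0.622 0;0 0 0 0.622 0;0 0 0 0.622 0;0 0 0 0.622 0;0 0 0 0.622 0;0 0 0 0.622 0'
python3 -c "
from h import *
go(.5171,-.1277,.05,4.45)"
```

```text
time_s: 18.18
ee_pos: [0.5163, -0.129, 0.13]
orientation: [0.961, 0.277, -0.001, -0.001]
wrist_force: [0.5, 0.3, -1.5]
width: 0.0499
gripper_force: 25.0
time_s: 18.68
ee_pos: [0.5179, -0.1269, 0.1304]
orientation: [0.999, 0.042, -0.001, -0.0]
wrist_force: [-0.1, 0.2, -1.4]
width: 0.0497
gripper_force: 25.0
pose [ 0.5179 -0.1269  0.1304] yaw 4.82 -> shift [-0.0018  0.0014  0.1608] turn 0.008 rows>=1.9, 0.1
```

```bash
python3 -m jog '-0.002 0.001 0.08 0.005 0;-0.002 0.001 0.16 0.005 0;-0.002 0.001 0.16 0.005 0;-0.002 0.001 0.16 0.005 0;-0.002 0.001 0.16 0.005 0;-0.002 0.001 0.16 0.005 0'
python3 - <<'E'
from hand import *
c=hand(.026,(12,32,60),.005); import pickle;pickle.dump(c,open("w7.pkl","wb"))
p,w=pose();print(p,w)
cv2.imwrite("pics/w7.png",cv2.resize(c["image"][130:300,220:430],None,fx=3,fy=3,interpolation=cv2.INTER_CUBIC))
from parts import *
A["dish"]=(.6112,-.1195,.042,.06); meas(c,"dish")
E
```

```text
time_s: 19.18
ee_pos: [0.5182, -0.1287, 0.0532]
orientation: [0.999, 0.038, 0.001, 0.001]
wrist_force: [0.5, 0.1, -0.7]
width: 0.05
gripper_force: 25.0
hand tool x,y: [array([14.4,  0.6]), array([37.9, 50.7]), np.float64(0.8)] bbox [ -4.8646574 -24.753729 ] [33.338734 25.751568] n 4714 zmed 0.023208079856187808 p [ 0.5182 -0.1287  0.0531] yaw 4.315127088136107
[ 0.51818331 -0.12870067  0.05313983] 4.315127088136107
dish 4681 rect [ 612.  -120.7] [35.7 41. ] 4.3 hullcen [ 612.  -120.8] zmax 0.0532
```

View pics/w7.png

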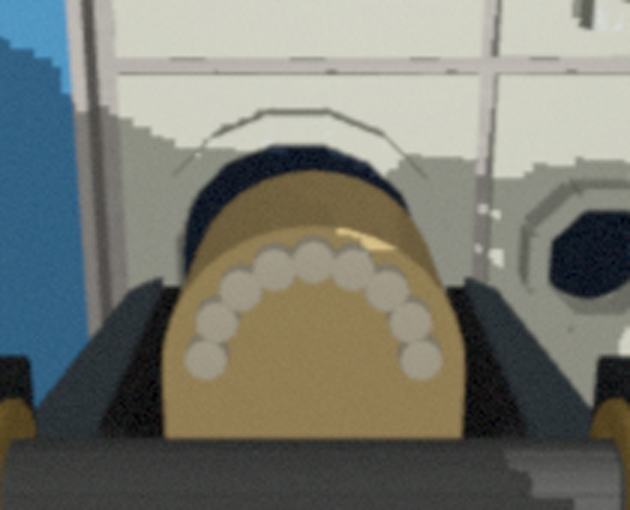

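The crop shows the cast's lower front apex at about (313,170) and the pocket's dark arc with its apex at about (302,146), so the pocket lies slightly left of the cast. I compute the offsets.

Run:
```python
from h import *
import pickle
c=pickle.load(open("w7.pkl","rb")); im=c["image"].astype(int); hsv=cv2.cvtColor(c["image"],cv2.COLOR_BGR2HSV)
dark=(im.sum(2)<150)
yel=(hsv[...,0]>10)&(hsv[...,0]<35)&(hsv[...,1]>70)
for v in range(177,200,2):
    d=np.where(dark[v,270:365])[0]+270; y=np.where(yel[v,250:400])[0]+250
    print(v,(d.min(),d.max()) if len(d) else None,(y.min(),y.max()) if len(y) else None)
a=np.radians(4.45);R=np.array([[np.cos(a),np.sin(a)],[-np.sin(a),np.cos(a)]])
f=lambda u,v,h:np.round(R@(ray(c,u,v,h)[:2]*1000-[525.5,-126.2]),1)
# rim apex
col=np.where(dark[170:186,318:326].sum(1)>4)[0]+170; print("apex row",col.min(),"->",f(321,col.min()-.5,.018))
cy=[np.where(yel[175:200,u])[0].min()+175 for u in (322,324,326)];print("cast apex",cy,f(324,np.mean(cy)-.5,.0383))
for v in(181,183):
    d=np.where(dark[v,270:365])[0]+270; print(v,f(d.min(),v,.018),f(d.max(),v,.018),f(d.min(),v,.007),f(d.max(),v,.007))
for v in (191,195):
    y=np.where(yel[v,250:400])[0]+250; print("cast",v,f(y.min(),v,.0383),f(y.max(),v,.0383))
```

```text
177 None None
179 (np.int64(316), np.int64(327)) None
181 (np.int64(305), np.int64(330)) None
183 (np.int64(300), np.int64(337)) None
185 (np.int64(296), np.int64(341)) None
187 (np.int64(294), np.int64(343)) (np.int64(318), np.int64(331))
189 (np.int64(292), np.int64(346)) (np.int64(310), np.int64(338))
191 (np.int64(290), np.int64(349)) (np.int64(306), np.int64(343))
193 (np.int64(288), np.int64(350)) (np.int64(302), np.int64(346))
195 (np.int64(286), np.int64(352)) (np.int64(299), np.int64(349))
197 (np.int64(285), np.int64(353)) (np.int64(297), np.int64(352))
199 (np.int64(284), np.int64(293)) (np.int64(294), np.int64(354))
apex row 179 -> [27.  -0.4]
cast apex [np.int64(187), np.int64(187), np.int64(187)] [26.2 -2.4]
181 [25.4 10. ] [25.4 -6.3] [23.2 10.6] [23.1 -6.5]
183 [24.1 13.3] [ 24.  -10.9] [21.8 14.1] [ 21.7 -11.4]
cast 191 [23.5  8.3] [ 23.4 -13.6]
cast 195 [21.1 12.5] [ 21.  -17.2]
```

```bash
cat > castchk.py <<'E'
from h import *
c=cam("wrist");p,w=pose();h=p[2]-.0148; im=c["image"].astype(int); hsv=cv2.cvtColor(c["image"],cv2.COLOR_BGR2HSV)
dark=(im.sum(2)<150); yel=(hsv[...,0]>10)&(hsv[...,0]<35)&(hsv[...,1]>70)
a=np.radians(4.45);R=np.array([[np.cos(a),np.sin(a)],[-np.sin(a),np.cos(a)]])
f=lambda u,v,h:R@(ray(c,u,v,h)[:2]*1000-[525.5,-126.2])
r=np.where(dark[165:200,314:327].sum(1)>6)[0].min()+165
P=f(320,r-.5,.018); y=[]; 
yr=np.where(yel[170:215,320:328].sum(1)>4)[0].min()+170
Q=f(324,yr-.5,h)
for v in range(r+3,yr+3):
    d=np.where(dark[v,270:370])[0]+270; y.append((f(d.min(),v,.0125)+f(d.max(),v,.0125))[1]/2)
z=[]
for v in range(yr+3,yr+9):
    d=np.where(yel[v,250:400])[0]+250; z.append((f(d.min(),v,h)+f(d.max(),v,h))[1]/2)
print("p",p,w,"rows",r,yr,"pocket apex x",P[0]-27.5,"y",np.round(y,1),"cast x",Q[0]-25,"y",np.round(z,1))
print("move nest dx %.1f dy %.1f"%(P[0]-27.5-Q[0]+25,np.median(y)-np.median(z)))
E
python3 -m jog '-0.0034 -0.0066 0 0 0;-0.0034 -0.0066 0.01 0 0;-0.0034 -0.0066 0.01 0 0;-0.0034 -0.0066 0.01 0 0'
python3 castchk.py
```

```text
time_s: 19.57
ee_pos: [0.5149, -0.1251, 0.0462]
orientation: [0.999, 0.037, -0.0, -0.0]
wrist_force: [0.0, 0.3, -2.0]
width: 0.05
gripper_force: 25.0
p [ 0.51497686 -0.12516314  0.04620888] 4.257898671941122 rows 180 187 pocket apex x -2.8235841558657917 y [1.4 1.1 1.1 1.1 1.1 1.1 1.1] cast x -1.8359742170237752 y [1.4 1.4 1.1 1.1 1.4 1.4]
move nest dx -1.0 dy -0.3
```

```bash
python3 -m jog '-0.001 0 0.01 0 0;-0.001 0 0.02 0 0;-0.001 0 0.03 0 0;-0.001 0 0.038 0 0;-0.001 0 0.044 0 0;-0.001 0 0.044 0 0'
python3 -c "
from h import *
s=ctrl.get_state();print(s['ee_pos'],s['wrist_force'],s['torque'])"
```

```text
time_s: 20.12
ee_pos: [0.5147, -0.1252, 0.0234]
orientation: [0.999, 0.037, 0.0, -0.0]
wrist_force: [3.4, -0.6, -3.6]
width: 0.0499
gripper_force: 25.0
[ 0.51473897 -0.12524975  0.02344897] [ 3.39069634 -0.63834763 -3.62727558] [ 0.09123658 -0.88182745  0.02768344]
```

Light contact (+3.4 N in x) shows the heel rubbing, so I back off 0.8 mm and lower on.

```bash
python3 -m jog '0.0016 0 0 0 0;0.0016 0 0 0 0;0.0016 0 0.003 0 0;0.0016 0 0.006 0 0;0.0016 0 0.006 0 0'
python3 -c "
from h import *
s=ctrl.get_state();print(s['ee_pos'],s['wrist_force'],s['torque'])"
```

```text
time_s: 20.53
ee_pos: [0.5151, -0.1251, 0.0218]
orientation: [0.999, 0.037, 0.0, 0.0]
wrist_force: [-3.3, 1.2, 15.8]
width: 0.0497
gripper_force: 25.0
[ 0.51514891 -0.12509686  0.02183818] [-3.28754612  1.22626839 15.7661859 ] [ 0.27037101  0.60976026 -0.01808845]
```

Floor contact at z≈0.0215, as expected. I release and look.

```bash
python3 -m jog '0 0 0 0 0.72;0 0 0 0 0.72;0 0 0 0 0.72;0 0 0 0 0.72;0 0 -0.1 0 0.72;0 0 -0.25 0 0.72;0 0 -0.25 0 0.72;0 0 -0.25 0 0.72;0 0 -0.25 0 0.72;0 0 -0.25 0 0.72'
python3 - <<'E'
from parts import *
c=cam("wrist")
A["cast"]=(.5255,-.1262,.040,.0505); meas(c,"cast"); A["block"]=(.6179,-.2052,.042,.06); meas(c,"block");A["dish"]=(.6112,-.1195,.042,.06); meas(c,"dish")
P=pts(c); 
for n,x,y in(("cast",.520,-.127),("block",.6179,-.2048),("dish",.612,-.1205)):
    q=P[(np.hypot(P[...,0]-x,P[...,1]-y)<.012)]; print(n,"top z",np.round(np.percentile(q[:,2],[10,50,90]),4))
go(.5345,.1922,.12,4.45)
E
```

```text
time_s: 21.37
ee_pos: [0.515, -0.1251, 0.1459]
orientation: [0.999, 0.037, -0.0, -0.0]
wrist_force: [-0.2, 0.2, -0.5]
width: 0.0659
gripper_force: 0.0
cast 2826 rect [ 523.6 -125.3] [49.6 50. ] 4.6 hullcen [ 521.4 -125.6] zmax 0.0505
block 2815 rect [ 617.9 -205. ] [51.8 30.8] 4.9 hullcen [ 617.9 -204.9] zmax 0.0523
dish 1946 rect [ 612.2 -121.1] [35.6 40. ] 4.3 hullcen [ 612.1 -121. ] zmax 0.0523
cast top z [0.0449 0.0457 0.0466]
block top z [0.0489 0.0499 0.0509]
dish top z [0.0493 0.0502 0.0511]
pose [ 0.5146 -0.1249  0.1452] yaw 4.25 -> shift [ 0.0866 -0.6296  0.0505] turn -0.005 rows>=7.6, 0.0
```

```bash
python3 -m jog '0.087 -0.63 0 -1 0.7;0.087 -0.63 0.03 -1 0.7;0.087 -0.63 0.03 -1 0.7;0.087 -0.63 0.03 -1 0.7;0.087 -0.63 0.03 -1 0.7;0.087 -0.63 0.03 -1 0.7;0.087 -0.63 0.03 -1 0.7;0.087 -0.63 0.03 -1 0.7;0.087 -0.63 0.03 -1 0.7;0.087 -0.63 0.03 -1 0.7'
python3 -m jog '0 0 0 -1 0.7;0 0 0 -1 0.7;0 0 0 -1 0.7;0 0 0 -1 0.7;0 0 0 -1 0.7;0 0 0 -1 0.7;0 0 0 -1 0.7;0 0 0 -1 0.7'
python3 - <<'E'
from parts import *
c=cam("wrist"); meas(c,"capsule")
go(.5347,.1925,.014,94.45)
E
```

```text
time_s: 22.25
ee_pos: [0.5342, 0.1933, 0.1294]
orientation: [0.909, 0.418, -0.001, -0.0]
wrist_force: [-0.1, -0.6, -0.3]
width: 0.0638
gripper_force: 0.0
time_s: 22.92
ee_pos: [0.5349, 0.1907, 0.1303]
orientation: [0.68, 0.733, -0.001, -0.0]
wrist_force: [-0.2, -0.1, 0.3]
width: 0.0641
gripper_force: 0.0
capsule 437 rect [534.2 193.1] [19.  19.1] 86.3 hullcen [534.2 193. ] zmax 0.0445
pose [0.5349 0.1909 0.1304] yaw 94.10 -> shift [ 0.0033 -0.0003  0.2328] turn -0.008 rows>=2.8, 0.0
```

```bash
python3 -m jog '0.004 0 0.07 -0.008 0.7;0.004 0 0.15 -0.008 0.7;0.004 0 0.233 -0.008 0.7;0.004 0 0.233 -0.008 0.7;0.004 0 0.233 -0.008 0.7;0.004 0 0.233 -0.008 0;0.004 0 0.233 -0.008 0;0.004 0 0.233 -0.008 0;0.004 0 0.233 -0.008 0;0.004 0 0.233 -0.008 0;0.004 0 0.233 -0.008 0;0.004 0 0.233 -0.008 0' 8
python3 -m jog '0 0 0 0 0;0 0 0 0 0;0 0 -0.23 0 0;0 0 -0.23 0 0;0 0 -0.23 0 0;0 0 -0.23 0 0;0 0 -0.23 0 0;0 0 -0.23 0 0'
python3 - <<'E'
from hand import *
hand(.030,(0,180,0),.006)
go(.5309,-.195,.13,94.45)
E
```

```text
time_s: 23.97
ee_pos: [0.5353, 0.1942, 0.015]
orientation: [0.678, 0.735, 0.0, 0.0]
wrist_force: [1.0, -0.0, -0.3]
width: 0.0202
gripper_force: 0.0
time_s: 24.63
ee_pos: [0.5348, 0.1941, 0.1293]
orientation: [0.678, 0.735, -0.0, -0.0]
wrist_force: [-0.7, 0.2, -0.4]
width: 0.0196
gripper_force: 8.0
hand tool x,y: [array([ 8.6, -0.9]), array([41.9, 18.7]), np.float64(90.0)] bbox [ -0.7724963 -21.882502 ] [17.974192 20.046162] n 1099 zmed 0.02829450852689805 p [0.5345 0.194  0.1287] yaw 94.60749132231028
pose [0.5345 0.194  0.1287] yaw 94.61 -> shift [-0.7749 -0.0696 -0.0027] turn 0.003 rows>=9.3, 0.0
```

```bash
python3 -m jog '-0.773 -0.069 -0.003 0.003 0;-0.773 -0.069 -0.003 0.003 0;-0.773 -0.069 -0.003 0.003 0;-0.773 -0.069 -0.003 0.003 0;-0.773 -0.069 -0.003 0.003 0;-0.773 -0.069 -0.003 0.003 0;-0.773 -0.069 -0.003 0.003 0;-0.773 -0.069 -0.003 0.003 0;-0.773 -0.069 -0.003 0.003 0;-0.773 -0.069 -0.003 0.003 0;-0.773 -0.069 -0.003 0.003 0;-0.773 -0.069 -0.003 0.003 0'
python3 -m jog '0 0 0.08 0 0;0 0 0.12 0 0;0 0 0.12 0 0;0 0 0.12 0 0;0 0 0.12 0 0'
python3 - <<'E'
from hand import *
import pickle
c=cam("wrist");pickle.dump(c,open("w8.pkl","wb"));print(pose())
cv2.imwrite("pics/w8.png",cv2.resize(c["image"][100:300,220:430],None,fx=2.9,fy=2.9,interpolation=cv2.INTER_CUBIC))
E
```

```text
time_s: 25.68
ee_pos: [0.531, -0.194, 0.1298]
orientation: [0.68, 0.734, -0.0, -0.001]
wrist_force: [0.2, 1.2, -0.2]
width: 0.0196
gripper_force: 8.0
time_s: 26.1
ee_pos: [0.5323, -0.1931, 0.072]
orientation: [0.679, 0.735, 0.0, 0.0]
wrist_force: [-0.0, -0.8, 0.1]
width: 0.0196
gripper_force: 8.0
(array([ 0.53260261, -0.19347568,  0.07237041]), np.float64(94.52144590137527))
```

View pics/w8.png

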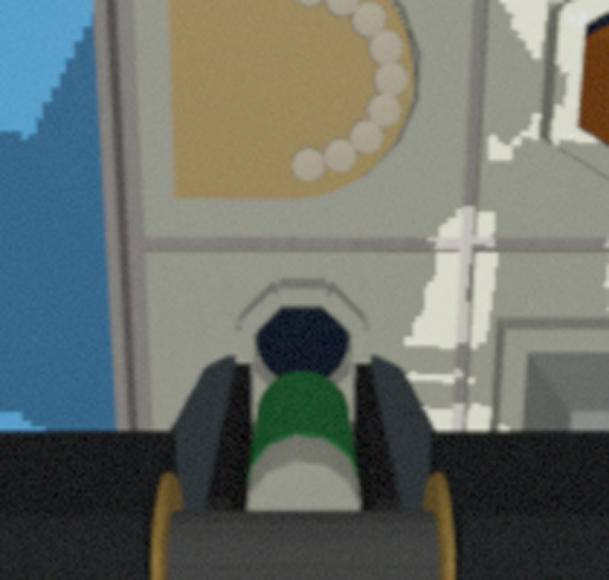

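The capsule is laterally centred on the empty pocket: the dark octagon spans 257–348 at the top edge, row 307, and the capsule's lower front is at (302,371). I compute the fore-aft offset.

Run:
```python
from h import *
import pickle
c=pickle.load(open("w8.pkl","rb"));im=c["image"].astype(int)
a=np.radians(4.45);R=np.array([[np.cos(a),np.sin(a)],[-np.sin(a),np.cos(a)]])
f=lambda u,v,h:np.round(R@(ray(c,u,v,h)[:2]*1000-[530.9,-195.0]),1)
s=im[195:240,318:331].sum(2).mean(1);print("dark from",[195+i for i in np.where(np.diff(s)<-25)[0]],"to",[195+i for i in np.where(np.diff(s)>15)[0]])
g=(im[...,1]-im[...,2])[215:240,318:331].mean(1);print(np.round(g))
for r in(205,206,207):print(r,"pocket rim y-12.5:",f(324,r,.018)-[0,12.5])
for r in(227,228,229):print(r,"caps front y-10:",f(324,r,.0577)-[0,10])
m=im.sum(2)[213:222]<150
for v in(215,218): 
    d=np.where(im[v,290:360].sum(1)<150)[0]+290; print(v,d.min(),d.max(),f(d.min(),v,.007),f(d.max(),v,.007))
```

```text
dark from [np.int64(195), np.int64(204), np.int64(205), np.int64(206)] to [np.int64(198), np.int64(199), np.int64(227), np.int64(228)]
[10.  8.  6.  6.  7.  7.  7.  7.  6. 10.  7.  8. 13. 36. 47. 51. 53. 51.
 51. 51. 51. 52. 51. 51. 51.]
205 pocket rim y-12.5: [0.  1.4]
206 pocket rim y-12.5: [0.  0.7]
207 pocket rim y-12.5: [ 0.  -0.1]
227 caps front y-10: [0.  1.3]
228 caps front y-10: [0.  0.7]
229 caps front y-10: [0. 0.]
215 309 338 [-11.5   2.8] [10.8  2.8]
218 309 339 [-11.5   0.3] [11.6  0.4]
```

```bash
python3 -m jog '0 0 0.05 0 0;0 0 0.065 0 0;0 0 0.075 0 0;0 0 0.085 0 0;0 0 0.092 0 0;0 0 0.094 0 0;0 0 0.094 0 0'
python3 -m jog '0 0 0.003 0 0;0 0 0.003 0 0'
```

```text
time_s: 26.73
ee_pos: [0.532, -0.1939, 0.0243]
orientation: [0.679, 0.734, 0.0, 0.0]
wrist_force: [0.5, 0.1, 0.8]
width: 0.0198
gripper_force: 8.0
time_s: 26.9
ee_pos: [0.532, -0.1939, 0.0228]
orientation: [0.679, 0.734, 0.0, 0.0]
wrist_force: [-0.8, -0.4, -1.2]
width: 0.0201
gripper_force: 8.0
```

```bash
python3 -m jog '0 0 0.002 0 0;0 0 0.003 0 0;0 0 0.003 0 0'
python3 -m jog '0 0 0 0 0.42;0 0 0 0 0.42;0 0 0 0 0.42;0 0 0 0 0.42;0 0 -0.08 0 0.42;0 0 -0.16 0 0.42;0 0 -0.24 0 0.42;0.1 0 -0.3 0 0.42;0.1 0 -0.3 0 0.42;0.1 0 -0.3 0 0.42;0.1 0 -0.3 0 0.42'
python3 - <<'E'
from parts import *
import cv2
c=cam("wrist");cv2.imwrite("pics/w9.png",c["image"]); s=cam("side"); cv2.imwrite("pics/s9.png",cv2.resize(s["image"][110:220,250:400],None,fx=4,fy=4,interpolation=cv2.INTER_CUBIC))
P=pts(c)
for n,x,y,lo in(("caps",.531,-.195,.04),("home",.5335,-.2289,.04),("block",.6179,-.205,.042),("dish",.612,-.1205,.042),("cast",.524,-.126,.040)):
    A[n]=(x,y,lo,.06)
    try: meas(c,n,rad=.016 if n in("caps","home") else .035)
    except Exception as e: print(n,"no")
    q=P[(np.hypot(P[...,0]-x,P[...,1]-y)<.006)]; print(n,"top z",np.round(np.percentile(q[:,2],[10,50,90]),4) if len(q) else None)
E
```

```text
time_s: 27.15
ee_pos: [0.5321, -0.194, 0.0216]
orientation: [0.679, 0.734, 0.0, 0.0]
wrist_force: [-0.8, -0.6, 6.6]
width: 0.0195
gripper_force: 8.0
time_s: 28.07
ee_pos: [0.5279, -0.1433, 0.1712]
orientation: [0.678, 0.735, 0.0, 0.0]
wrist_force: [-0.2, -0.8, -0.4]
width: 0.0383
gripper_force: 0.0
caps 347 rect [ 530.9 -194.7] [19.1 18.9] 65.2 hullcen [ 531.  -194.9] zmax 0.0523
caps top z [0.0489 0.0498 0.0507]
home 155 rect [ 534.  -221.2] [ 7.6 18.8] 87.2 hullcen [ 534.  -221.9] zmax 0.0514
home top z [0.0492 0.0499 0.0502]
block 93 rect [ 619.4 -193.7] [44.1  9.8] 4.2 hullcen [ 614.7 -192.5] zmax 0.0511
block top z None
dish 1365 rect [ 611.8 -120.4] [40.6 37. ] 33.3 hullcen [ 612.  -120.4] zmax 0.0523
dish top z [0.0494 0.0502 0.0511]
cast 2512 rect [ 523.4 -124.6] [49.9 49.7] 3.9 hullcen [ 521.3 -124.8] zmax 0.0519
cast top z [0.0449 0.0458 0.2756]
```

View pics/w9.png

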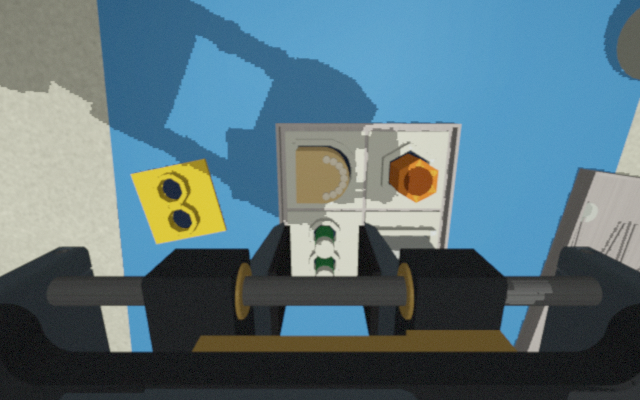

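All parts stand in their pockets: cast (320,172), dish (413,175), and the two capsules at (325,233) and (324,262). Their tops are at matching heights, so I hand in.

```bash
python3 -c "
from station import finish_job
print(finish_job())"
```

```text
the job is handed in; nothing more can be done
None
```

I handed in the job at about 28 s on the robot's clock: the dish, block, cast and loose capsule are each upright in their own pockets, with top heights showing them fully home and the cast furthest off centre at about 2.4 mm; `finish_job()` returned no verdict.

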